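# Zero the pass counter and hold the clip open round the job card

## Robot

A 6-joint arm with a two-finger parallel gripper is mounted at the origin on the work surface; the furniture and walls round the work are solid. World frame = base frame: x ahead of the robot, y to its left, z up, the work surface at z = 0. Lengths are in m, angles in degrees, forces in N, time in s.
With the tool pointing down it reaches from about 0.3 to 0.75 m from the base axis. Payload 8.5 kg.
Tool frame: the origin (TCP) lies midway between the tips of the shut fingers; the grasp point (between the pads) lies 19 mm behind it (env.pinch_z is the z of the grasp point in the tool frame, in m); z points along the fingers, y is the line along which they close (so a half turn about z gives the same grasp; the last joint's range is limited). The gripper opens to 85 mm and grips with 20 to 120 N. Pads are 22 mm wide; open, the fingers measure 114 mm over their backs; the gripper's body (76 mm by 85 mm) begins 54 mm behind the grasp point. The pads swing forward as they close: fully open they stand 13 mm farther back than shut.
Start: joints at [-83.726, 21.807, 74.336, -0, 83.858, -12.336], TCP at [0.176, -0.521, 0.231] pointing down, gripper open.
Joint ranges: [-178.18, 178.18], [-50.72, 133.34], [12.68, 142.11], [-81.47, 261.47], [9.98, 163.14], [-165.26, 165.26]. Speed limits (degrees/s): [136.94, 136.94, 180, 180, 180, 180].

## Interface

Orientations are given as a 3x3 rotation matrix whose columns are the frame's x, y, z axes.
In Python, from rig import env gives the robot as it stands.
- The arm moves only by the tool arm_command, never from a script. Its argument "deltas" is a list of rows, each an object of numbers: "rx", "ry", "rz": the turn, a rotation vector about the tool's x, y, z in rad; "dx", "dy", "dz": the shift along the tool's x, y, z in m; "fingers": the finger opening in m, from 0 to 0.0854. In form: [{"rx": .., "ry": .., "rz": .., "dx": .., "dy": .., "dz": .., "fingers": ..}, ...]. A call has 1 to 12 rows; each row shifts and turns the commanded pose from where the row before left it, along the tool's axes as they then stand; what a row does not reach is not made up. A row lasts 1/10 s, in which the tool goes at most 50 mm and 8.59 degrees, less where a joint would pass 70% of its speed; a pose out of reach is approached as far as the arm can. A call is refused whole if a number of a shift passes 0.05 or a number of a turn 0.15, either way. A call with a gripper value outside its range is refused whole. The fingers move at their own pace and stop on an object; "squeeze" is the grip in N (left out, the last holds). Time passes only in rows, so rows that do not move let the fingers close. It gives the time, the measured TCP pose, the force, the opening and the grip force at its end, in the units of the state.
- env.observe(): the state, without advancing time (a new reading comes with each control period).
- env.get_image(name): name is "scene" or "top"; returns a dict with "color" (400x640x3 uint8, blue, green, red), "camera_matrix" (3x3 intrinsics, pixels), "eye" and "orientation" of the camera in the world. Camera axes: x right, y up, looking along -z (the intrinsics and any distortion apply to the point x, -y, -z); pixel columns grow to the right and rows downward; lengths in m; the calibration is good to about 2 mm. A picture is of the moment at which its call begins. There is no depth.
- env.close_job(): hands the job in; it is judged then, once.
Trained networks look in a picture, given as the dict that the camera call returned (one of the last four; its "shot" number tells which), for a name from the list of things; names that differ only in an ending like _2 or _b are one class to them, and where a whole thing is asked for, a point or a joint stands for the part that bears it (a point fixed in the world has none). Each returns a list of dicts, best first, with "p" (0 to 1); they miss things now and then, are a little off and sometimes report something else, mostly with a low value. They report only what shows in the picture. A call takes as long as a camera call. They do not tell look-alikes from the thing itself.
- env.look_for(query, picture): "box" ([left, top, right, bottom] in pixels, round what is visible of it).
- env.tip_of(query, picture): "location" ([column, row] in pixels: a listed point, or the origin of a listed thing).
The state is a dict: "time_s": time; "q": joint angles; "qvel": joint speeds; "joint_efforts": joint torques, N m; "position": TCP position; "tool_rot": TCP orientation; "ft_force": force on the tool from outside, world axes, zero at the start; "wrist_torque": the same for the moment, N m; "grip_width": finger opening in m; "gripper_force": force on a finger pad.
Only numpy, scipy, OpenCV 4.12 (cv2) and the standard library are available. Lean on these libraries where they do the work, as an engineer would, in place of code of your own. Each camera call takes 0.05 s, during which the arm holds its last target. There are 200 camera calls.

## Task

A new batch is about to be rolled on the slab roller. First turn the pass counter on the job-card stand back to its zero stop; then take the spring clip off its rail by squeezing its two tails together, and lower it, gaping, over the middle of the standing card's top edge so that the card edge is between the open jaws (jaw tips about 15 to 20 mm below the edge) and the clip does not touch the card. Finish while holding the clip still and squeezed open there, so that someone can slip a fresh sheet in; leave the pot, jar and tape behind the stand where they stand.

Things in the scene. Friction and masses are not known exactly. Their poses are not given: they have to be found in the camera images.
- stand: job-card stand, fixed: flat wooden base 90 (x) x 270 (y) x 18 mm, origin under its centre, z up. A stiff white card 4 mm thick (x), 90 mm wide (y) stands upright on it, centred 70 mm to the +y side; the counter knob is 70 mm to the -y side
- card_top (a point): middle of the card's top edge, 102 mm above the table; axes as the stand's: x through the card's thickness, y along the edge, z up
- counter_grip (a point): point on the vertical axis of the counter knob, 56 mm above the table: the height to grip its bar. The knob is round, 44 mm wide, with an upright grip bar across it: 42 mm long, 14 mm thick, 32 mm tall, its top 7 mm above this point
- counter (a joint): pass counter knob: 0 rad at the zero stop, where the bar lies along the stand's x and the white mark on the bar's robot-side end meets the dial's first tick; grows as the knob turns clockwise seen from above (starts 0.6 to 1.35), so turn it counter-clockwise to zero. Light friction (0.03 N m); stays where left
- rail: parking rail, fixed: wooden foot 70 (x) x 190 (y) x 12 mm carrying an upright steel strip 4 mm thick (x), 160 mm wide (y), top edge 80 mm above the table. Origin under the foot's centre
- clip: steel spring clip, 40 mm wide (y), 87 mm tall, 60 g; at the start it bites the rail's top edge, upright, jaws down, tails up, x across the rail. Origin midway between the jaw tips (at the start 62 mm above the table, 18 mm below the rail's top edge). Pivot pin 42 mm above the origin; the jaws are clear inside up to 34 mm above their tips. Let go, it snaps shut
- clip_a (a joint): how far each half of the clip has turned (they mirror each other): 0 biting a 4 mm edge, 0.25 rad fully squeezed, jaws gaping 24 mm; spring-loaded towards shut
- slip_pot: bystander: small blue-grey open pot, 68 mm wide, 69 mm tall; origin under its centre (a like pot farther off, by the wooden box, is part of the room)
- glaze_jar: bystander: clear jar with a red lid, 62 mm wide, 86 mm tall; origin under its centre
- masking_tape: bystander: flat roll of tape, 100 mm wide, 25 mm tall; origin under its centre
- clip_tails (a point): point between the clip's two tails, 77 mm above its origin, 10 mm below the tail tops. Tails: flat plates 28 mm wide (y); at rest a V, 48 mm over the outside at the top; squeezed together along x (about 6 N a tail, then an internal stop) their outer faces are parallel, 26 mm apart, and the jaws gape 24 mm
There are look-alikes about, which are no part of the job. Leave any blue look-alike of the clip alone.

How it is judged (in metres and radians):
On the way, in this order (a step that is already met when the one before it is completed fails the run):
1. the pass counter is back at its zero stop while the clip is still parked (value of joint counter below 0.08 rad and distance of clip from where it was at the start of the episode below 0.03 m), for 0.2 s.
2. the clip is squeezed open in the fingers and clear of the rail (value of joint clip_a above 0.12 rad and height (world z) of clip above 0.085 m and contact force between clip and the fingers above 1 N and contact force between clip and rail below 0.2 N), for 0.2 s.
At the end, for the whole second after the job is handed in: Counter within 0.08 rad of zero. Clip still in the fingers, squeezed to 0.15 rad or more, upright and square to the card within 0.3 rad, jaw tips 8 to 32 mm below the card's top edge on either side of it (centred within 10 mm across, 35 mm along), not touching card or stand (under 0.3 N) (value of joint counter below 0.08 rad and value of joint clip_a above 0.15 rad and x of clip in the frame of card_top between -0.01 and 0.01 m and y of clip in the frame of card_top between -0.035 and 0.035 m and z of clip in the frame of card_top between -0.032 and -0.008 m and angle between the x axis of clip and the x axis of card_top, either way round below 0.3 rad and angle between clip's own z axis and vertical below 0.3 rad and contact force between clip and the fingers above 2 N and contact force between clip and stand below 0.3 N and linear speed of clip below 0.02 m/s); the arm keeps its last pose, push and grip.
It fails at once if the pot, the jar or the tape is shifted by more than 30 mm (distance of any of slip_pot, glaze_jar, masking_tape from where it was at the start of the episode above 0.03 m).
It also fails if it takes over 58 s, if anything falls off the work surface, if the arm or the gripper's body presses on something with over 40 N, if the wrist force passes 120 N, or if a joint passes its speed limit or range.

## Working session

There is one attempt and no reset: what is moved stays moved. The work goes in short steps, Python scripts to look and compute and a tool call to move; the robot and the scene stay as the last step left them, time stands still between calls to the robot, and variables do not carry over. Pictures are saved under pics/ and viewed, at most 10 in all, crops included, and the job is handed in when it is done.

Besides the shell and the picture viewer there is one more tool, called after "Request:" in YAML: its name, and indented under it one key for each argument. arm_command: Moves the arm, as the interface text tells. Its arguments: {"type":"object","properties":{"deltas":{"type":"array"},"squeeze":{"type":"number"}},"required":["deltas"]}

```bash
mkdir -p pics; ls; cat > h.py <<'E'
import numpy as np, cv2
from rig import env
def ray(im,px):
    K=np.array(im["camera_matrix"]);R=np.array(im["orientation"])
    v=np.linalg.inv(K)@[px[0],px[1],1]
    return np.array(im["eye"]),R@np.array([v[0],-v[1],-v[2]])
def atz(im,px,z):
    e,d=ray(im,px); return e+d*(z-e[2])/d[2]
def tri(ims,pxs):
    A=0;b=0
    for i,p in zip(ims,pxs):
        e,d=ray(i,p);d=d/np.linalg.norm(d);M=np.eye(3)-np.outer(d,d);A=A+M;b=b+M@e
    return np.linalg.solve(A,b)
def proj(im,P):
    K=np.array(im["camera_matrix"]);R=np.array(im["orientation"])
    c=R.T@(np.array(P)-im["eye"]);u=K@[c[0],-c[1],-c[2]];return u[:2]/u[2]
E
python3 - <<'E'
from h import *
np.set_printoptions(precision=4,suppress=True)
s=env.get_image("scene");t=env.get_image("top")
cv2.imwrite("pics/s0.png",s["color"]);cv2.imwrite("pics/t0.png",t["color"])
print(s["eye"],t["eye"],s.keys())
for n in ["stand","card_top","counter_grip","rail","clip","clip_tails","slip_pot","glaze_jar","masking_tape"]:
    for nm,i in (("s",s),("t",t)):
        print(n,nm,[(np.round(d["location"]),round(d["p"],2)) for d in env.tip_of(n,i)[:3]])
o=env.observe();print(o["tool_rot"],o["position"],o["time_s"],env.pinch_z)
E
```

```text
pics
[-0.1424  0.4414  0.8098] [ 0.4217 -0.0017  1.093 ] dict_keys(['color', 'camera_matrix', 'eye', 'orientation', 'shot'])
stand s []
stand t [(array([244., 231.]), 0.98)]
card_top s [(array([271., 249.]), 0.92)]
card_top t []
counter_grip s [(array([323., 239.]), 0.82)]
counter_grip t [(array([271., 226.]), 0.68)]
rail s [(array([403., 222.]), 0.95)]
rail t [(array([386., 240.]), 0.88)]
clip s [(array([389., 206.]), 0.72), (array([356., 208.]), 0.61)]
clip t [(array([398., 284.]), 0.79), (array([375., 231.]), 0.71), (array([355., 185.]), 0.66)]
clip_tails s [(array([394., 189.]), 0.93), (array([356., 189.]), 0.65), (array([411., 234.]), 0.58)]
clip_tails t [(array([407., 286.]), 0.87), (array([354., 182.]), 0.76), (array([360., 287.]), 0.64)]
slip_pot s [(array([315., 196.]), 0.76)]
slip_pot t [(array([386., 239.]), 0.47)]
glaze_jar s [(array([228., 220.]), 0.83)]
glaze_jar t [(array([203., 130.]), 0.69)]
masking_tape s [(array([313., 195.]), 0.2)]
masking_tape t [(array([257., 116.]), 0.68)]
[[ 0.9477  0.319  -0.    ]
 [ 0.319  -0.9477 -0.    ]
 [-0.      0.     -1.    ]] [ 0.1755 -0.5212  0.2313] 1.0 -0.0187
```

View pics/s0.png

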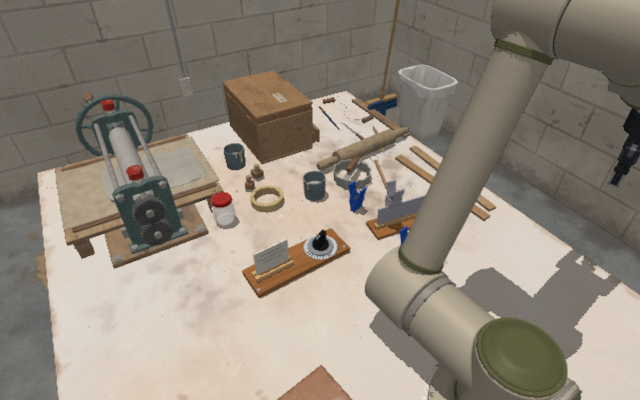

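View pics/t0.png

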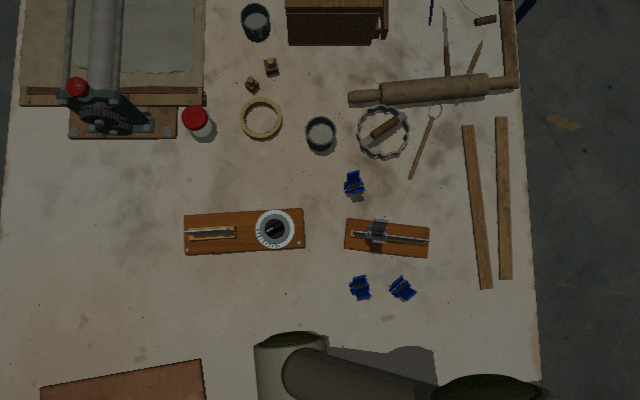

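Scene view: the stand's card is at (271,258), the knob at (320,243), and the grey clip on the rail at about (392,195). The top view has four clip candidates: grey at (377,231) on the rail, and blue at (355,183), (360,287) and (403,288). The grey one fits because it is steel and bites the rail's top edge. I'll confirm it in one enlarged crop.

```bash
python3 - <<'E'
from h import *
np.set_printoptions(precision=4,suppress=True)
s=env.get_image("scene");t=env.get_image("top")
a=cv2.resize(t["color"][195:265,180:310],None,fx=6,fy=6,interpolation=2)[:, :780]
b=cv2.resize(t["color"][205:270,335:440],None,fx=4,fy=4,interpolation=2)[:180]
b=cv2.resize(t["color"][210:265,340:435],(380,220),interpolation=2)
c=cv2.resize(s["color"][170:225,360:455],(380,220),interpolation=2)
m=np.zeros((600,780,3),np.uint8)
a=cv2.resize(a,(700,377));m[:377,:700]=a;m[380:600,:380]=b;m[380:600,390:770]=c
cv2.imwrite("pics/c0.png",m)
for n in ["stand","rail","clip","slip_pot","glaze_jar","masking_tape"]:
    for nm,i in (("s",s),("t",t)):
        print(n,nm,[(np.round(d["box"]),round(d["p"],2)) for d in env.look_for(n,i)[:4]])
print("stand corners @18mm",[atz(t,p,.018)[:2] for p in [(184,216),(303,208.5),(304,248),(186,255)]])
print("rail corners @12mm",[atz(t,p,.012)[:2] for p in [(347,218.5),(429,228),(427,257.5),(345,249)]])
print("knob",atz(t,(274,229.5),.03), "clip tails", atz(t,(379,230),.149))
E
```

```text
stand s [(array([243., 228., 351., 295.]), 0.87), (array([384., 183., 404., 212.]), 0.6)]
stand t [(array([184., 206., 305., 254.]), 0.74), (array([239.,  94., 282., 141.]), 0.38)]
rail s [(array([369., 198., 423., 238.]), 0.93)]
rail t [(array([342., 218., 429., 261.]), 0.7), (array([183., 104., 210., 135.]), 0.34)]
clip s [(array([384., 176., 406., 213.]), 0.88), (array([346., 183., 359., 209.]), 0.7), (array([387., 184., 397., 208.]), 0.62), (array([350., 182., 367., 210.]), 0.62)]
clip t [(array([367., 217., 387., 244.]), 0.81), (array([390., 277., 418., 299.]), 0.76), (array([347., 169., 365., 193.]), 0.75), (array([344., 171., 364., 189.]), 0.73)]
slip_pot s [(array([302., 171., 326., 202.]), 0.87), (array([249., 186., 284., 212.]), 0.29)]
slip_pot t [(array([307., 117., 336., 153.]), 0.9)]
glaze_jar s [(array([215., 193., 237., 229.]), 0.79), (array([314., 230., 331., 252.]), 0.34)]
glaze_jar t [(array([180., 104., 212., 139.]), 0.78)]
masking_tape s [(array([251., 188., 285., 214.]), 0.71)]
masking_tape t [(array([240.,  99., 283., 142.]), 0.96)]
stand corners @18mm [array([0.5435, 0.2721]), array([0.5597, 0.0035]), array([0.4706, 0.0015]), array([0.4561, 0.2646])]
rail corners @12mm [array([ 0.5373, -0.0964]), array([ 0.515 , -0.2823]), array([ 0.4486, -0.275 ]), array([ 0.4683, -0.0908])]
knob [0.5113 0.0681 0.03  ] clip tails [ 0.4996 -0.1474  0.149 ]
```

View pics/c0.png

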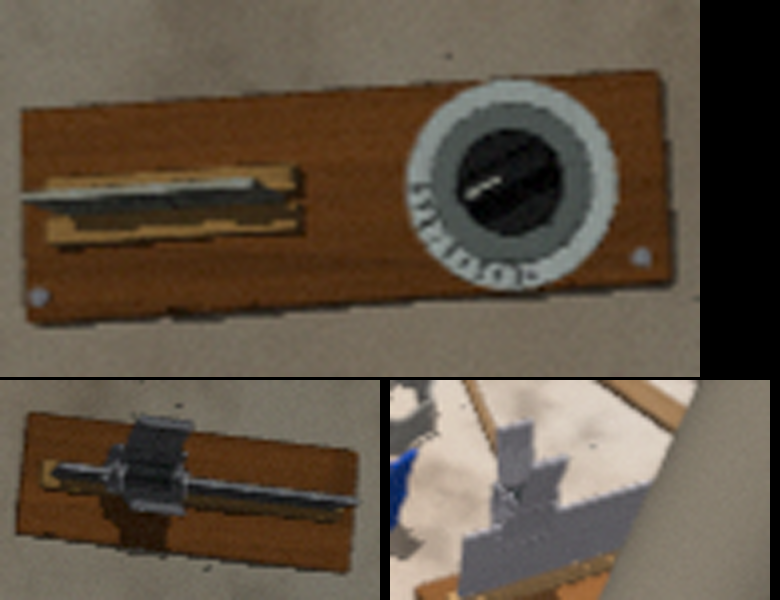

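The crop confirms it: the grey steel clip is on the rail strip. The knob's white mark points left and slightly down at crop (484,188), so the counter reads about 1.15 rad. Next I refine the card, clip and knob positions.

```bash
cat >> h.py <<'E'
def goto(p,yaw):
    "shift in present tool axes to TCP p (world), and rz for tool-y yaw (deg)"
    o=env.observe();R=np.array(o["tool_rot"]);d=R.T@(np.array(p)-o["position"])
    cur=np.degrees(np.arctan2(R[1,1],R[0,1]))
    rz=-np.radians((yaw-cur+180)%360-180)
    print("t",round(o["time_s"],2),"pos",np.round(o["position"],4),"yaw",round(cur,2),"tilt",np.round(R[:,2],3))
    print("shift tool",np.round(d,4),"rz",round(rz,4),"q",np.round(o["q"],1))
E
python3 - <<'E'
from h import *
np.set_printoptions(precision=4,suppress=True)
s=env.get_image("scene");t=env.get_image("top")
T=lambda x,y:(180+x*130/700,195+y*70/377)
L=lambda x,y:(340+x/4,210+(y-380)/4)
print("card ends",atz(t,T(22,196),.102),atz(t,T(252,184),.102))
print("card mid scene",atz(s,(271,249),.102), "dial",atz(t,T(512,185),.031),"bar top",atz(t,T(510,182),.063))
f,n=atz(t,L(162,420),.149),atz(t,L(158,512),.149);print("tails",f,n,(f+n)/2)
print("knob tip_of",atz(t,env.tip_of("counter_grip",t)[0]["location"],.056),atz(s,env.tip_of("counter_grip",s)[0]["location"],.056))
print("scene clip_tails",atz(s,env.tip_of("clip_tails",s)[0]["location"],.139),"clip",atz(s,env.tip_of("clip",s)[0]["location"],.062))
goto((.5116,.0655,.16),25)
E
```

```text
card ends [0.502  0.2494 0.102 ] [0.5063 0.1612 0.102 ]
card mid scene [0.4962 0.2096 0.102 ] dial [0.5115 0.0656 0.031 ] bar top [0.51   0.0644 0.063 ]
tails [ 0.5194 -0.1509  0.149 ] [ 0.4739 -0.1478  0.149 ] [ 0.4967 -0.1493  0.149 ]
knob tip_of [0.5085 0.067  0.056 ] [0.511  0.0656 0.056 ]
scene clip_tails [ 0.5341 -0.0576  0.139 ] clip [ 0.5553 -0.0796  0.062 ]
t 2.0 pos [ 0.1755 -0.5212  0.2313] yaw -71.39 tilt [-0. -0. -1.]
shift tool [ 0.5057 -0.4488  0.0713] rz -1.6823 q [-83.7  21.8  74.3  -0.   83.9 -12.3]
```

Request:
arm_command:
  deltas:
    - {"dx":0.034,"dy":-0.03,"fingers":0.05}
    - {"dx":0.034,"dy":-0.03}
    - {"dx":0.034,"dy":-0.03}
    - {"dx":0.034,"dy":-0.03}
    - {"dx":0.034,"dy":-0.03}
    - {"dx":0.034,"dy":-0.03}
    - {"dx":0.034,"dy":-0.03}
    - {"dx":0.034,"dy":-0.03}
    - {"dx":0.034,"dy":-0.03}
    - {"dx":0.034,"dy":-0.03}
    - {"dx":0.034,"dy":-0.03}
    - {"dx":0.034,"dy":-0.03}
  squeeze: 25

```text
invalid input
```

Request:
arm_command:
  deltas:
    - {"rz":-0.14}
    - {"rz":-0.14}
    - {"rz":-0.14}
    - {"rz":-0.14}
    - {"rz":-0.14}
    - {"rz":-0.14}
    - {"rz":-0.14}
    - {"rz":-0.14}
    - {"rz":-0.14}
    - {"rz":-0.14}
    - {"rz":-0.14}
    - {"rz":-0.14}

```text
invalid input
```

```bash
python3 -c "
from h import *
goto((.511,.0655,.04),25)"
```

```text
t 2.0 pos [ 0.1755 -0.5212  0.2313] yaw -71.39 tilt [-0. -0. -1.]
shift tool [ 0.5052 -0.449   0.1913] rz -1.6823 q [-83.7  21.8  74.3  -0.   83.9 -12.3]
```

Perhaps every field is required; I'll try complete rows.

Request:
arm_command:
  deltas:
    - {"rx":0,"ry":0,"rz":0,"dx":0.034,"dy":-0.03,"dz":0,"fingers":0.05}
    - {"rx":0,"ry":0,"rz":0,"dx":0.034,"dy":-0.03,"dz":0,"fingers":0.05}
    - {"rx":0,"ry":0,"rz":0,"dx":0.034,"dy":-0.03,"dz":0,"fingers":0.05}
    - {"rx":0,"ry":0,"rz":0,"dx":0.034,"dy":-0.03,"dz":0,"fingers":0.05}
    - {"rx":0,"ry":0,"rz":0,"dx":0.034,"dy":-0.03,"dz":0,"fingers":0.05}
    - {"rx":0,"ry":0,"rz":0,"dx":0.034,"dy":-0.03,"dz":0,"fingers":0.05}
    - {"rx":0,"ry":0,"rz":0,"dx":0.034,"dy":-0.03,"dz":0,"fingers":0.05}
    - {"rx":0,"ry":0,"rz":0,"dx":0.034,"dy":-0.03,"dz":0,"fingers":0.05}
    - {"rx":0,"ry":0,"rz":0,"dx":0.034,"dy":-0.03,"dz":0,"fingers":0.05}
    - {"rx":0,"ry":0,"rz":0,"dx":0.034,"dy":-0.03,"dz":0,"fingers":0.05}
    - {"rx":0,"ry":0,"rz":0,"dx":0.034,"dy":-0.03,"dz":0,"fingers":0.05}
    - {"rx":0,"ry":0,"rz":0,"dx":0.034,"dy":-0.03,"dz":0,"fingers":0.05}
  squeeze: 25

```text
time_s: 3.2
position: [0.448, -0.048, 0.2316]
tool_rot: [[0.948, 0.319, 0.001], [0.319, -0.948, -0.0], [0.001, 0.0, -1.0]]
ft_force: [2.2, -1.3, 0.0]
grip_width: 0.05
gripper_force: 0.0
```

Works. Now rotate.

Request:
arm_command:
  deltas:
    - {"rx":0,"ry":0,"rz":-0.14,"dx":0,"dy":0,"dz":0,"fingers":0.05}
    - {"rx":0,"ry":0,"rz":-0.14,"dx":0,"dy":0,"dz":0,"fingers":0.05}
    - {"rx":0,"ry":0,"rz":-0.14,"dx":0,"dy":0,"dz":0,"fingers":0.05}
    - {"rx":0,"ry":0,"rz":-0.14,"dx":0,"dy":0,"dz":0,"fingers":0.05}
    - {"rx":0,"ry":0,"rz":-0.14,"dx":0,"dy":0,"dz":0,"fingers":0.05}
    - {"rx":0,"ry":0,"rz":-0.14,"dx":0,"dy":0,"dz":0,"fingers":0.05}
    - {"rx":0,"ry":0,"rz":-0.14,"dx":0,"dy":0,"dz":0,"fingers":0.05}
    - {"rx":0,"ry":0,"rz":-0.14,"dx":0,"dy":0,"dz":0,"fingers":0.05}
    - {"rx":0,"ry":0,"rz":-0.14,"dx":0,"dy":0,"dz":0,"fingers":0.05}
    - {"rx":0,"ry":0,"rz":-0.14,"dx":0,"dy":0,"dz":0,"fingers":0.05}
    - {"rx":0,"ry":0,"rz":-0.14,"dx":0,"dy":0,"dz":0,"fingers":0.05}
    - {"rx":0,"ry":0,"rz":-0.14,"dx":0,"dy":0,"dz":0,"fingers":0.05}

```text
time_s: 4.4
position: [0.4473, -0.0499, 0.2314]
tool_rot: [[-0.426, 0.905, 0.0], [0.905, 0.426, -0.0], [-0.0, 0.0, -1.0]]
ft_force: [-0.9, 0.3, 0.7]
grip_width: 0.0501
gripper_force: 0.0
```

```bash
python3 -c "
from h import *
goto((.511,.0655,.04),25)"
```

```text
t 4.4 pos [ 0.4473 -0.0499  0.2314] yaw 25.2 tilt [ 0. -0. -1.]
shift tool [0.0773 0.1067 0.1914] rz 0.0034 q [-21.5  11.7  89.1  -0.   79.2 -46.7]
```

Request:
arm_command:
  deltas:
    - {"rx":0,"ry":0,"rz":0,"dx":0.019,"dy":0.0267,"dz":0,"fingers":0.05}
    - {"rx":0,"ry":0,"rz":0,"dx":0.019,"dy":0.0267,"dz":0,"fingers":0.05}
    - {"rx":0,"ry":0,"rz":0,"dx":0.019,"dy":0.0267,"dz":0,"fingers":0.05}
    - {"rx":0,"ry":0,"rz":0,"dx":0.02,"dy":0.0267,"dz":0,"fingers":0.05}
    - {"rx":0,"ry":0,"rz":0,"dx":0,"dy":0,"dz":0.04,"fingers":0.05}
    - {"rx":0,"ry":0,"rz":0,"dx":0,"dy":0,"dz":0.04,"fingers":0.05}
    - {"rx":0,"ry":0,"rz":0,"dx":0,"dy":0,"dz":0.04,"fingers":0.05}
    - {"rx":0,"ry":0,"rz":0,"dx":0,"dy":0,"dz":0,"fingers":0.05}
    - {"rx":0,"ry":0,"rz":0,"dx":0,"dy":0,"dz":0,"fingers":0.05}

```text
time_s: 5.3
position: [0.5123, 0.0648, 0.1122]
tool_rot: [[-0.42, 0.907, 0.0], [0.907, 0.42, -0.0], [-0.0, 0.0, -1.0]]
ft_force: [-0.1, -0.1, 0.7]
grip_width: 0.0504
gripper_force: 0.0
```

```bash
python3 -c "
from h import *
goto((.511,.0655,.04),25)"
```

```text
t 5.3 pos [0.5123 0.0648 0.1122] yaw 24.86 tilt [ 0. -0. -1.]
shift tool [ 0.0012 -0.0009  0.0722] rz -0.0024 q [ -5.9  25.5  90.2  -0.   64.3 -30.8]
```

Request:
arm_command:
  deltas:
    - {"rx":0,"ry":0,"rz":0,"dx":0.001,"dy":-0.001,"dz":0.03,"fingers":0.05}
    - {"rx":0,"ry":0,"rz":0,"dx":0,"dy":0,"dz":0.03,"fingers":0.05}
    - {"rx":0,"ry":0,"rz":0,"dx":0,"dy":0,"dz":0.012,"fingers":0.05}
    - {"rx":0,"ry":0,"rz":0,"dx":0,"dy":0,"dz":0,"fingers":0.05}
    - {"rx":0,"ry":0,"rz":0,"dx":0,"dy":0,"dz":0,"fingers":0}
    - {"rx":0,"ry":0,"rz":0,"dx":0,"dy":0,"dz":0,"fingers":0}
    - {"rx":0,"ry":0,"rz":0,"dx":0,"dy":0,"dz":0,"fingers":0}
    - {"rx":0,"ry":0,"rz":0,"dx":0,"dy":0,"dz":0,"fingers":0}
    - {"rx":0,"ry":0,"rz":0,"dx":0,"dy":0,"dz":0,"fingers":0}
  squeeze: 25

```text
time_s: 6.2
position: [0.5149, 0.0659, 0.0418]
tool_rot: [[-0.42, 0.908, 0.012], [0.908, 0.42, 0.001], [-0.004, 0.011, -1.0]]
ft_force: [12.3, 6.9, 1.4]
grip_width: 0.0136
gripper_force: 30.6
```

Request:
arm_command:
  deltas:
    - {"rx":0,"ry":0,"rz":0,"dx":0,"dy":0.003,"dz":0,"fingers":0}
    - {"rx":0,"ry":0,"rz":0,"dx":0,"dy":0,"dz":0,"fingers":0}

```text
time_s: 6.4
position: [0.5151, 0.0661, 0.0417]
tool_rot: [[-0.421, 0.907, 0.005], [0.907, 0.421, -0.002], [-0.004, 0.004, -1.0]]
ft_force: [0.7, -2.8, 9.3]
grip_width: 0.0132
gripper_force: 32.0
```

Request:
arm_command:
  deltas:
    - {"rx":0,"ry":0,"rz":-0.12,"dx":0,"dy":0,"dz":0,"fingers":0}
    - {"rx":0,"ry":0,"rz":-0.12,"dx":0,"dy":0,"dz":0,"fingers":0}
    - {"rx":0,"ry":0,"rz":-0.12,"dx":0,"dy":0,"dz":0,"fingers":0}
    - {"rx":0,"ry":0,"rz":-0.12,"dx":0,"dy":0,"dz":0,"fingers":0}
    - {"rx":0,"ry":0,"rz":-0.12,"dx":0,"dy":0,"dz":0,"fingers":0}

```text
time_s: 6.9
position: [0.516, 0.0668, 0.0417]
tool_rot: [[-0.862, 0.507, 0.008], [0.508, 0.862, 0.0], [-0.007, 0.004, -1.0]]
ft_force: [5.7, 3.3, 5.9]
grip_width: 0.0133
gripper_force: 31.3
```

Request:
arm_command:
  deltas:
    - {"rx":0,"ry":0,"rz":-0.12,"dx":0,"dy":0,"dz":0,"fingers":0}
    - {"rx":0,"ry":0,"rz":-0.12,"dx":0,"dy":0,"dz":0,"fingers":0}
    - {"rx":0,"ry":0,"rz":-0.12,"dx":0,"dy":0,"dz":0,"fingers":0}
    - {"rx":0,"ry":0,"rz":-0.12,"dx":0,"dy":0,"dz":0,"fingers":0}
    - {"rx":0,"ry":0,"rz":-0.08,"dx":0,"dy":0,"dz":0,"fingers":0}
    - {"rx":0,"ry":0,"rz":0,"dx":0,"dy":0,"dz":0,"fingers":0}
    - {"rx":0,"ry":0,"rz":0,"dx":0,"dy":0,"dz":0,"fingers":0}

```text
time_s: 7.6
position: [0.5163, 0.0678, 0.0417]
tool_rot: [[-1.0, -0.023, 0.009], [-0.023, 1.0, 0.002], [-0.009, 0.002, -1.0]]
ft_force: [7.0, 9.8, 4.5]
grip_width: 0.0131
gripper_force: 31.3
```

```bash
python3 -c "
from h import *
goto((.511,.0655,.04),93.3);print(env.observe()['wrist_torque'],env.observe()['ft_force'])"
```

```text
t 7.6 pos [0.5163 0.0678 0.0417] yaw 91.31 tilt [ 0.009  0.002 -1.   ]
shift tool [ 0.0054 -0.0022  0.0017] rz -0.0347 q [ -5.6  31.5  94.3   0.2  53.7 -97.1]
[ 1.51446142 -1.09183147  0.04296533] [6.98868062 9.75458133 4.49296466]
```

Request:
arm_command:
  deltas:
    - {"rx":0,"ry":0,"rz":-0.03,"dx":0,"dy":0.002,"dz":0,"fingers":0}
    - {"rx":0,"ry":0,"rz":-0.03,"dx":0,"dy":0,"dz":0,"fingers":0}
    - {"rx":0,"ry":0,"rz":0,"dx":0,"dy":0,"dz":0,"fingers":0}

```text
time_s: 7.9
position: [0.5164, 0.0681, 0.0417]
tool_rot: [[-0.997, -0.082, 0.009], [-0.082, 0.997, -0.001], [-0.009, -0.002, -1.0]]
ft_force: [5.5, -1.1, 4.6]
grip_width: 0.0134
gripper_force: 34.0
```

```bash
python3 -c "
from h import *
goto((.511,.0655,.04),93.3);print(env.observe()['wrist_torque'],env.observe()['ft_force'])"
```

```text
t 7.9 pos [0.5164 0.0681 0.0417] yaw 94.72 tilt [ 0.009 -0.001 -1.   ]
shift tool [ 0.0056 -0.0022  0.0017] rz 0.0248 q [  -5.5   31.5   94.3    0.    53.7 -100.2]
[-0.26764733 -0.94054385 -0.65328741] [ 5.53919974 -1.11398419  4.58947603]
```

Request:
arm_command:
  deltas:
    - {"rx":0,"ry":0,"rz":0,"dx":0,"dy":0,"dz":0,"fingers":0.05}
    - {"rx":0,"ry":0,"rz":0,"dx":0,"dy":0,"dz":0,"fingers":0.05}
    - {"rx":0,"ry":0,"rz":0,"dx":0,"dy":0,"dz":0,"fingers":0.05}
    - {"rx":0,"ry":0,"rz":0,"dx":0,"dy":0,"dz":-0.03,"fingers":0.05}
    - {"rx":0,"ry":0,"rz":0,"dx":0,"dy":0,"dz":-0.05,"fingers":0.0854}
    - {"rx":0,"ry":0,"rz":0,"dx":0,"dy":0,"dz":-0.05,"fingers":0.0854}
    - {"rx":0,"ry":0,"rz":0,"dx":0,"dy":0,"dz":-0.05,"fingers":0.0854}
    - {"rx":0,"ry":0,"rz":0,"dx":0.007,"dy":-0.0426,"dz":0,"fingers":0.0854}
    - {"rx":0,"ry":0,"rz":0,"dx":0.007,"dy":-0.0426,"dz":0,"fingers":0.0854}
    - {"rx":0,"ry":0,"rz":0,"dx":0.007,"dy":-0.0426,"dz":0,"fingers":0.0854}
    - {"rx":0,"ry":0,"rz":0,"dx":0.007,"dy":-0.0426,"dz":0,"fingers":0.0854}
    - {"rx":0,"ry":0,"rz":0,"dx":0.007,"dy":-0.0426,"dz":0,"fingers":0.0854}

```text
time_s: 9.1
position: [0.4953, -0.148, 0.2194]
tool_rot: [[-0.997, -0.083, -0.0], [-0.083, 0.997, 0.0], [0.0, 0.0, -1.0]]
ft_force: [1.8, -1.0, 0.6]
grip_width: 0.0856
gripper_force: 0.0
```

Request:
arm_command:
  deltas:
    - {"rx":0,"ry":0,"rz":0.147,"dx":0,"dy":0,"dz":0,"fingers":0.0854}
    - {"rx":0,"ry":0,"rz":0.147,"dx":0,"dy":0,"dz":0,"fingers":0.0854}
    - {"rx":0,"ry":0,"rz":0.147,"dx":0,"dy":0,"dz":0,"fingers":0.0854}
    - {"rx":0,"ry":0,"rz":0.147,"dx":0,"dy":0,"dz":0,"fingers":0.0854}
    - {"rx":0,"ry":0,"rz":0.147,"dx":0,"dy":0,"dz":0,"fingers":0.0854}
    - {"rx":0,"ry":0,"rz":0.147,"dx":0,"dy":0,"dz":0,"fingers":0.0854}
    - {"rx":0,"ry":0,"rz":0.147,"dx":0,"dy":0,"dz":0,"fingers":0.0854}
    - {"rx":0,"ry":0,"rz":0.147,"dx":0,"dy":0,"dz":0,"fingers":0.0854}
    - {"rx":0,"ry":0,"rz":0.147,"dx":0,"dy":0,"dz":0,"fingers":0.0854}
    - {"rx":0,"ry":0,"rz":0.147,"dx":0,"dy":0,"dz":0,"fingers":0.0854}
    - {"rx":0,"ry":0,"rz":0.147,"dx":0,"dy":0,"dz":0,"fingers":0.0854}
    - {"rx":0,"ry":0,"rz":0.147,"dx":0,"dy":0,"dz":0,"fingers":0.0854}

```text
time_s: 10.3
position: [0.4957, -0.1463, 0.2192]
tool_rot: [[0.116, 0.993, -0.001], [0.993, -0.116, 0.0], [0.0, -0.001, -1.0]]
ft_force: [0.6, 0.1, 0.0]
grip_width: 0.0854
gripper_force: 0.0
```

```bash
python3 - <<'E'
from h import *
t=env.get_image("top");s=env.get_image("scene")
m=np.zeros((600,780,3),np.uint8)
m[:300,:780]=cv2.resize(t["color"][200:260,180:336],(780,300),interpolation=2)
m[300:,:]=cv2.resize(s["color"][165:265,300:560],(780,300),interpolation=2)
cv2.imwrite("pics/c1.png",m)
goto((.4995,-.147,.12),-6.4)
E
```

```text
t 10.4 pos [ 0.4958 -0.1463  0.2192] yaw -6.37 tilt [-0.001  0.    -1.   ]
shift tool [-0.0003  0.0039  0.0992] rz 0.0006 q [-29.6  19.1  80.7   0.   80.3 -23.2]
```

View pics/c1.png

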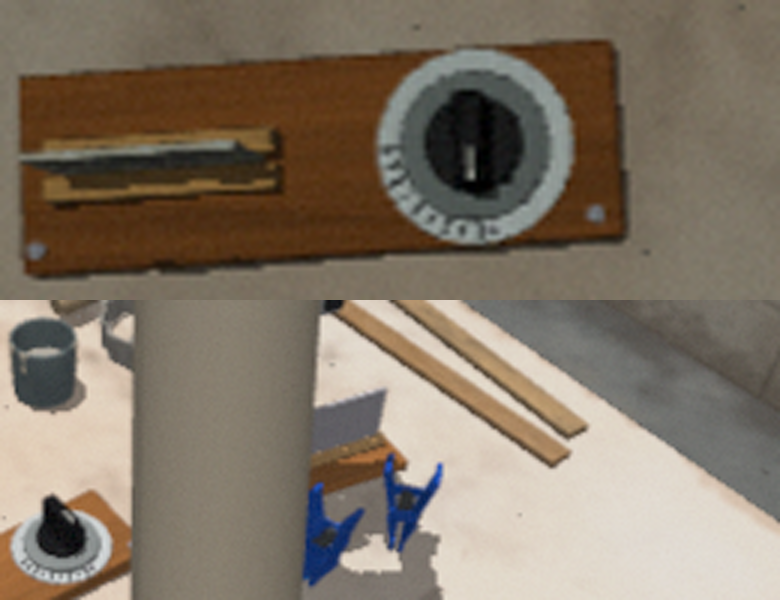

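The counter bar at crop (470,140) is now aligned with the stand's x, and the mark at (471,163) is on the robot side. The wrist torque jump agrees with it being against its stop. Next I descend on the clip.

Request:
arm_command:
  deltas:
    - {"rx":0,"ry":0,"rz":0,"dx":-0.002,"dy":0.003,"dz":0.03,"fingers":0.0854}
    - {"rx":0,"ry":0,"rz":0,"dx":0,"dy":0,"dz":0.03,"fingers":0.0854}
    - {"rx":0,"ry":0,"rz":0,"dx":0,"dy":0,"dz":0.025,"fingers":0.0854}
    - {"rx":0,"ry":0,"rz":0,"dx":0,"dy":0,"dz":0.014,"fingers":0.0854}
    - {"rx":0,"ry":0,"rz":0,"dx":0,"dy":0,"dz":0,"fingers":0.0854}
    - {"rx":0,"ry":0,"rz":0,"dx":0,"dy":0,"dz":0,"fingers":0.045}
    - {"rx":0,"ry":0,"rz":0,"dx":0,"dy":0,"dz":0,"fingers":0.045}
    - {"rx":0,"ry":0,"rz":0,"dx":0,"dy":0,"dz":0,"fingers":0.04}
    - {"rx":0,"ry":0,"rz":0,"dx":0,"dy":0,"dz":0,"fingers":0.04}
  squeeze: 30

```text
time_s: 11.3
position: [0.4989, -0.1489, 0.1208]
tool_rot: [[0.109, 0.994, 0.001], [0.994, -0.109, -0.0], [-0.0, 0.001, -1.0]]
ft_force: [-1.0, 0.2, -0.8]
grip_width: 0.0402
gripper_force: 3.7
```

Request:
arm_command:
  deltas:
    - {"rx":0,"ry":0,"rz":0,"dx":0,"dy":0,"dz":0,"fingers":0.03}
    - {"rx":0,"ry":0,"rz":0,"dx":0,"dy":0,"dz":0,"fingers":0.02}
    - {"rx":0,"ry":0,"rz":0,"dx":0,"dy":0,"dz":0,"fingers":0.015}
    - {"rx":0,"ry":0,"rz":0,"dx":0,"dy":0,"dz":0,"fingers":0.01}
    - {"rx":0,"ry":0,"rz":0,"dx":0,"dy":0,"dz":0,"fingers":0.01}
    - {"rx":0,"ry":0,"rz":0,"dx":0,"dy":0,"dz":0,"fingers":0.01}
  squeeze: 30

```text
time_s: 11.9
position: [0.4987, -0.1488, 0.1203]
tool_rot: [[0.11, 0.994, -0.0], [0.994, -0.11, -0.0], [-0.0, -0.0, -1.0]]
ft_force: [-0.2, 0.3, -0.7]
grip_width: 0.0247
gripper_force: 32.8
```

Request:
arm_command:
  deltas:
    - {"rx":0,"ry":0,"rz":0,"dx":0,"dy":0,"dz":-0.01,"fingers":0.01}
    - {"rx":0,"ry":0,"rz":0,"dx":0,"dy":0,"dz":-0.02,"fingers":0.01}
    - {"rx":0,"ry":0,"rz":0,"dx":0,"dy":0,"dz":-0.025,"fingers":0.01}
    - {"rx":0,"ry":0,"rz":0,"dx":0,"dy":0,"dz":-0.025,"fingers":0.01}
    - {"rx":0,"ry":0,"rz":0,"dx":0,"dy":0,"dz":-0.025,"fingers":0.01}
    - {"rx":0,"ry":0,"rz":0,"dx":0,"dy":0,"dz":-0.01,"fingers":0.01}
    - {"rx":0,"ry":0,"rz":0,"dx":0,"dy":0,"dz":0,"fingers":0.01}
    - {"rx":0,"ry":0,"rz":0,"dx":0,"dy":0,"dz":0,"fingers":0.01}
    - {"rx":0,"ry":0,"rz":0,"dx":0,"dy":0,"dz":0,"fingers":0.01}

```text
time_s: 12.8
position: [0.4983, -0.1486, 0.2341]
tool_rot: [[0.11, 0.994, -0.002], [0.994, -0.11, 0.001], [0.001, -0.002, -1.0]]
ft_force: [0.0, -0.4, -1.1]
grip_width: 0.0242
gripper_force: 32.8
```

```bash
python3 -c "
from h import *
goto((.507,.207,.235),3.3);print(env.observe()['ft_force'],env.observe()['grip_width'])"
```

```text
t 12.8 pos [ 0.4983 -0.1486  0.2341] yaw -6.31 tilt [-0.002  0.001 -1.   ]
shift tool [ 0.3544 -0.0305 -0.0005] rz -0.1677 q [-29.7  18.7  78.6   0.   82.8 -23.4]
[ 0.04703588 -0.35980211 -1.1362264 ] 0.02421073170843048
```

Request:
arm_command:
  deltas:
    - {"rx":0,"ry":0,"rz":0,"dx":0.02,"dy":-0.0018,"dz":0,"fingers":0.01}
    - {"rx":0,"ry":0,"rz":0,"dx":0.032,"dy":-0.0027,"dz":0,"fingers":0.01}
    - {"rx":0,"ry":0,"rz":0,"dx":0.032,"dy":-0.0027,"dz":0,"fingers":0.01}
    - {"rx":0,"ry":0,"rz":0,"dx":0.032,"dy":-0.0027,"dz":0,"fingers":0.01}
    - {"rx":0,"ry":0,"rz":0,"dx":0.032,"dy":-0.0027,"dz":0,"fingers":0.01}
    - {"rx":0,"ry":0,"rz":0,"dx":0.032,"dy":-0.0027,"dz":0,"fingers":0.01}
    - {"rx":0,"ry":0,"rz":0,"dx":0.032,"dy":-0.0027,"dz":0,"fingers":0.01}
    - {"rx":0,"ry":0,"rz":0,"dx":0.032,"dy":-0.0027,"dz":0,"fingers":0.01}
    - {"rx":0,"ry":0,"rz":0,"dx":0.032,"dy":-0.0027,"dz":0,"fingers":0.01}
    - {"rx":0,"ry":0,"rz":0,"dx":0.032,"dy":-0.0027,"dz":0,"fingers":0.01}
    - {"rx":0,"ry":0,"rz":0,"dx":0.032,"dy":-0.0027,"dz":0,"fingers":0.01}
    - {"rx":0,"ry":0,"rz":0,"dx":0.014,"dy":-0.001,"dz":0,"fingers":0.01}

```text
time_s: 14.0
position: [0.5074, 0.2084, 0.2342]
tool_rot: [[0.108, 0.994, -0.002], [0.994, -0.108, 0.0], [-0.0, -0.002, -1.0]]
ft_force: [0.7, -2.0, -0.8]
grip_width: 0.0246
gripper_force: 32.8
```

Request:
arm_command:
  deltas:
    - {"rx":0,"ry":0,"rz":-0.06,"dx":0,"dy":0,"dz":0,"fingers":0.01}
    - {"rx":0,"ry":0,"rz":-0.06,"dx":0,"dy":0,"dz":0,"fingers":0.01}
    - {"rx":0,"ry":0,"rz":-0.048,"dx":0,"dy":0,"dz":0,"fingers":0.01}
    - {"rx":0,"ry":0,"rz":0,"dx":0,"dy":0,"dz":0,"fingers":0.01}
    - {"rx":0,"ry":0,"rz":0,"dx":0,"dy":0,"dz":0,"fingers":0.01}

```text
time_s: 14.5
position: [0.508, 0.2059, 0.2349]
tool_rot: [[-0.056, 0.998, -0.001], [0.998, 0.056, -0.0], [-0.0, -0.001, -1.0]]
ft_force: [-0.1, 0.2, -0.7]
grip_width: 0.0246
gripper_force: 32.7
```

```bash
python3 - <<'E'
from h import *
np.set_printoptions(precision=4,suppress=True)
s=env.get_image("scene");t=env.get_image("top")
m=np.zeros((600,780,3),np.uint8)
m[:,:]=cv2.resize(s["color"][170:290,210:366],(780,600),interpolation=2)
cv2.imwrite("pics/c2.png",m)
print([(x["location"],x["p"],atz(s,x["location"],.176)) for x in env.tip_of("clip",s)[:2]])
print([(x["location"],x["p"],atz(s,x["location"],.253)) for x in env.tip_of("clip_tails",s)[:2]])
print([(x["location"],atz(s,x["location"],.102)) for x in env.tip_of("card_top",s)[:1]])
goto((.507,.207,.235),3.3)
E
```

```text
[([268.0, 221.7], 0.83, array([0.509 , 0.2043, 0.176 ])), ([429.0, 241.4], 0.78, array([ 0.2786, -0.0646,  0.176 ]))]
[([413.8, 236.3], 0.82, array([0.2523, 0.0126, 0.253 ])), ([263.7, 199.9], 0.65, array([0.4956, 0.2128, 0.253 ]))]
[([270.3, 249.4], array([0.4959, 0.2115, 0.102 ]))]
t 14.75 pos [0.508  0.2062 0.2353] yaw 3.29 tilt [-0. -0. -1.]
shift tool [ 0.0009 -0.001   0.0003] rz -0.0002 q [ 9.7 21.5 74.2 -0.  84.3  6.4]
```

View pics/c2.png

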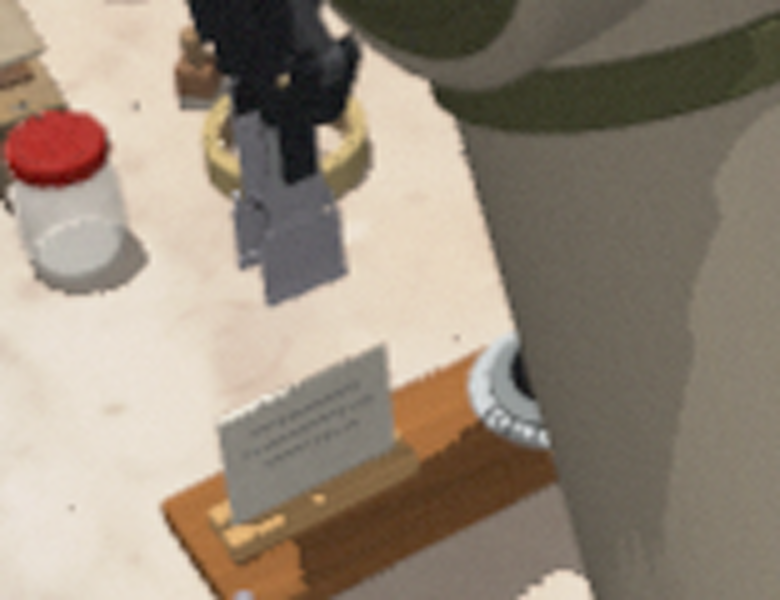

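The open clip hangs above the card. Its near jaw tip is at crop (308,287), and the card's top-edge middle is at (302,386). Next I check the camera's bias against the known clip pose.

```bash
python3 - <<'E'
from h import *
np.set_printoptions(precision=4,suppress=True)
s=env.get_image("scene");t=env.get_image("top");C=lambda x,y:(210+x/5,170+y/5)
print("near jaw lip",atz(s,C(270,303),.1765),atz(s,C(347,270),.1765))
print("card edge ends",atz(s,C(220,425),.102),atz(s,C(385,347),.102))
print("far jaw lip corner",atz(s,C(238,268),.1765))
cv2.imwrite("pics/t3.png",cv2.resize(t["color"][180:290,150:306],(780,550),interpolation=2))
E
```

```text
near jaw lip [0.4868 0.2239 0.1765] [0.4887 0.1857 0.1765]
card edge ends [0.4989 0.2512 0.102 ] [0.5053 0.1634 0.102 ]
far jaw lip corner [0.5146 0.227  0.1765]
```

View pics/t3.png

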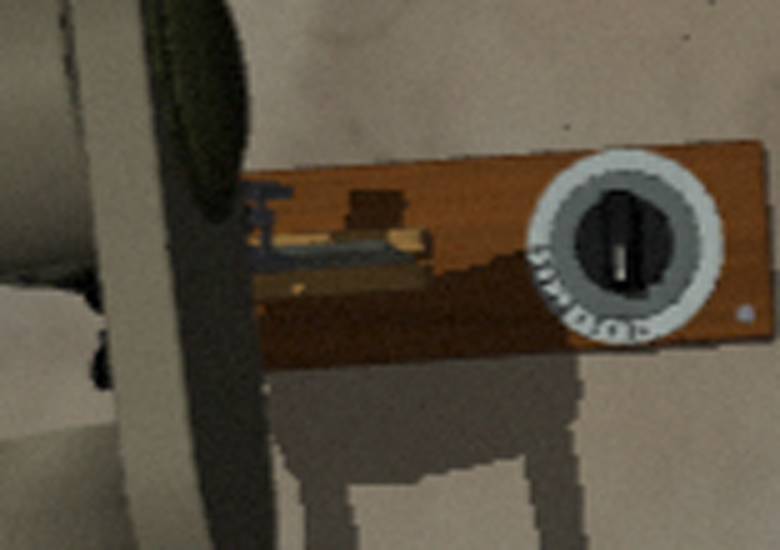

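Request:
arm_command:
  deltas:
    - {"rx":0,"ry":0,"rz":0,"dx":0.002,"dy":0.001,"dz":0.01,"fingers":0.01}
    - {"rx":0,"ry":0,"rz":0,"dx":0,"dy":0,"dz":0.02,"fingers":0.01}
    - {"rx":0,"ry":0,"rz":0,"dx":0,"dy":0,"dz":0.02,"fingers":0.01}
    - {"rx":0,"ry":0,"rz":0,"dx":0,"dy":0,"dz":0.015,"fingers":0.01}
    - {"rx":0,"ry":0,"rz":0,"dx":0,"dy":0,"dz":0.005,"fingers":0.01}
    - {"rx":0,"ry":0,"rz":0,"dx":0,"dy":0,"dz":0,"fingers":0.01}
    - {"rx":0,"ry":0,"rz":0,"dx":0,"dy":0,"dz":0,"fingers":0.01}

```text
time_s: 15.55
position: [0.5092, 0.2085, 0.1659]
tool_rot: [[-0.058, 0.998, 0.001], [0.998, 0.058, 0.0], [0.0, 0.001, -1.0]]
ft_force: [-0.4, 0.7, -1.2]
grip_width: 0.0242
gripper_force: 32.8
```

```bash
python3 - <<'E'
from h import *
s=env.get_image("scene")
cv2.imwrite("pics/s4.png",cv2.resize(s["color"][190:290,230:310],(640,800),interpolation=2)[:600])
goto((.509,.208,.1433),3.3)
E
```

```text
t 15.6 pos [0.5092 0.2085 0.1661] yaw 3.33 tilt [ 0.001  0.    -1.   ]
shift tool [-0.0005 -0.0003  0.0228] rz 0.0004 q [ 9.9 25.  80.6  0.  74.3  6.6]
```

View pics/s4.png

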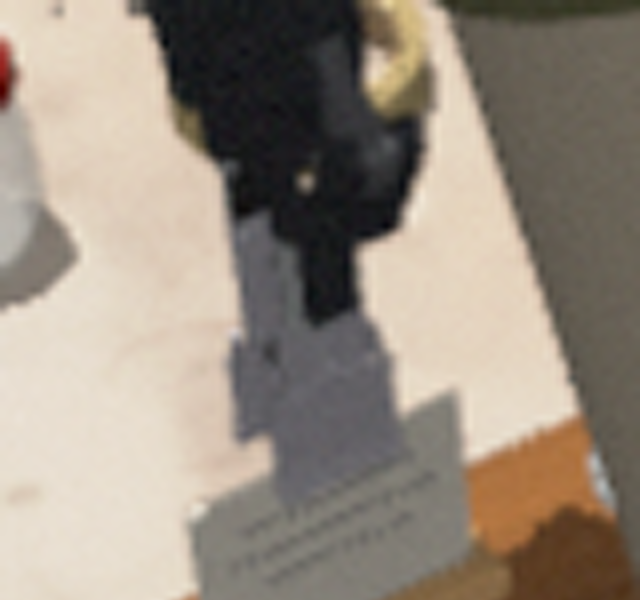

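The jaws straddle the card line from this view: near lip corner at crop (280,500), far lip corner at (238,440), card edge ends at (190,520) and (457,390). I'll compute the relative position.

```bash
python3 - <<'E'
from h import *
np.set_printoptions(precision=4,suppress=True)
s=env.get_image("scene");C=lambda x,y:(230+x/8,190+y/8)
a,b=atz(s,C(190,520),.102),atz(s,C(457,390),.102);u=(b-a)/np.linalg.norm(b-a);n=np.array([-u[1],u[0],0])
for p in [(280,500),(407,452),(238,440)]:
    P=atz(s,C(*p),.108)-(a+b)/2;print(p,"along",P@u,"across(+x)",P@n)
print(a,b)
E
```

```text
(280, 500) along -0.022349113420584637 across(+x) -0.01343682888320825
(407, 452) along 0.01697213320152105 across(+x) -0.018370175486568465
(238, 440) along -0.020664498540782495 across(+x) 0.014488258034105323
[0.4992 0.2517 0.102 ] [0.5071 0.1622 0.102 ]
```

The clip is centred within about 2 mm. Final descent of 23 mm, slowly.

Request:
arm_command:
  deltas:
    - {"rx":0,"ry":0,"rz":0,"dx":0,"dy":0,"dz":0.006,"fingers":0.01}
    - {"rx":0,"ry":0,"rz":0,"dx":0,"dy":0,"dz":0.006,"fingers":0.01}
    - {"rx":0,"ry":0,"rz":0,"dx":0,"dy":0,"dz":0.006,"fingers":0.01}
    - {"rx":0,"ry":0,"rz":0,"dx":0,"dy":0,"dz":0.005,"fingers":0.01}
    - {"rx":0,"ry":0,"rz":0,"dx":0,"dy":0,"dz":0,"fingers":0.01}
    - {"rx":0,"ry":0,"rz":0,"dx":0,"dy":0,"dz":0,"fingers":0.01}
    - {"rx":0,"ry":0,"rz":0,"dx":0,"dy":0,"dz":0,"fingers":0.01}
    - {"rx":0,"ry":0,"rz":0,"dx":0,"dy":0,"dz":0,"fingers":0.01}
    - {"rx":0,"ry":0,"rz":0,"dx":0,"dy":0,"dz":0,"fingers":0.01}

```text
time_s: 16.55
position: [0.5089, 0.2084, 0.1425]
tool_rot: [[-0.058, 0.998, 0.0], [0.998, 0.058, 0.0], [0.0, 0.0, -1.0]]
ft_force: [-0.5, 0.4, -0.9]
grip_width: 0.0244
gripper_force: 32.8
```

```bash
python3 - <<'E'
from h import *
s=env.get_image("scene");t=env.get_image("top")
m=np.zeros((600,800,3),np.uint8)
m[:,:480]=cv2.resize(s["color"][190:290,230:310],(480,600),interpolation=2)
m[:400,490:790]=cv2.resize(t["color"][205:265,248:293],(300,400),interpolation=2)
cv2.imwrite("pics/s5.png",m)
goto((.509,.208,.1433),3.3);print(env.observe()['ft_force'])
E
```

```text
t 16.65 pos [0.5089 0.2084 0.1424] yaw 3.32 tilt [ 0.  0. -1.]
shift tool [-0.0004  0.0001 -0.0009] rz 0.0004 q [ 9.9 26.4 82.5  0.  71.1  6.6]
[-0.02441484 -0.3687399  -1.03748904]
```

View pics/s5.png

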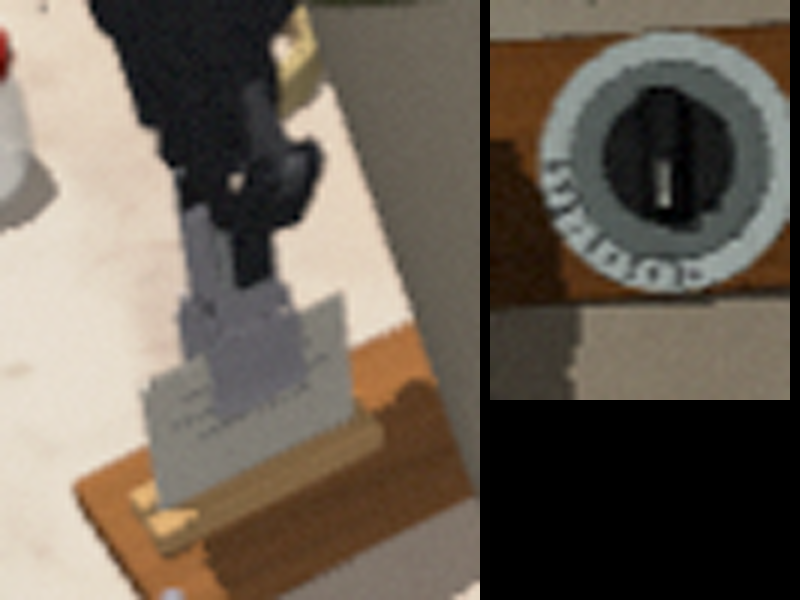

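The near jaw, at crop (258,375), is in front of the card and the far jaw is behind its edge. The wrist force hasn't changed, so nothing is touching, and the counter mark at (663,185) is still at zero. Handing in.

```bash
python3 -c "
from h import *
print(env.close_job())"
```

```text
the job is handed in; nothing more can be done
None
```

The job is handed in (no verdict was returned): the counter is turned back to its zero stop and the clip is held squeezed open over the middle of the card's top edge, jaw tips about 18 mm below it, with no contact force showing; the arm went nowhere near the pot, jar or tape.

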